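# Turn the pill case lids-up in the one-handed holder

## Task

The weekly pill case is standing on its edge in the one-handed holder, with its lids held shut against the fixed jaw. Slide the loose jaw back, tip the case over so that it lies flat in the holder with all its lids facing up, and slide the jaw in again until the case is held snugly between both jaws. Then let go, and leave everything else on the vanity as it is.

Things in the scene. Friction and masses are not known exactly. Their poses are not given: they have to be found in the camera images.
- clamp: one-handed holder fixed to the vanity: grey board 220 mm long (its x, from -115 to +105 mm), 96 wide, on black suction feet. Origin: centre of its underside on the vanity top (z = 0), z up. Floor between the jaws: black non-slip rubber 20 mm above the origin, from x = -103 to +85 mm. Fixed jaw at the +x end; the loose jaw faces it from -x and slides along x on two steel rods below floor level
- fixed_pad (a point): middle of the top edge of the fixed jaw's black rubber pad face, at x = +85 mm, y = 0, z = 42 mm of the holder; axes as the holder's. The pad faces -x and is 116 mm wide; the fixed jaw is 21 mm thick behind this face, 138 mm wide, and nothing on it stands above 42 mm
- jaw (a joint): the loose jaw: value = clear gap between the two pad faces in m, 0.020 to 0.115 (end stops), growing as it slides to the holder's -x; 0.033 to 0.035 at the start. It slides stiffly (about 5 N) and stays where left, no spring. Plate behind its pad: 11 mm thick, 138 mm wide, top 42 mm above the vanity; behind that a deck, top 28 mm above the vanity, runs 45 mm back to the upright grip
- jaw_grip (a point): middle of the top edge of the loose jaw's upright grey grip, a plate 14 mm thick (holder's x) and 50 mm wide (holder's y) from 28 to 75 mm above the vanity. The point lies 65 mm behind the loose pad face (to the holder's -x) and moves with it; axes as the holder's. The grip can be pinched from above or pushed from either side
- case: seven-day pill case, white with a row of seven shut clear lids: box 168 mm long (its y), 32 thick (x), 52 broad (z), 0.1 to 0.2 kg. Origin: centre of the 168 x 32 mm edge it stands on at the start; own +x points out of the lids. At the start z is up, axes as the holder's, top 72 mm above the vanity, lids within 2 mm of the fixed pad, up to 15 mm off centre in y
- case_mid (a point): centre of the pill case's box, 26 mm along its z from its origin; 36 mm above the vanity when the case lies flat. With the jaw fully open, the case has room to be tipped towards the loose jaw (its top pushed to the holder's -x), turning about the lower edge of its bottom face, until its lids are up; it is then 52 mm broad along the holder's x and 32 mm high
- bottle0: closed amber pill bottle, 46 mm across, 88 mm tall, standing on the lazy Susan beside the work; origin: centre of its underside
- bottle1: closed amber pill bottle, 54 mm across, 100 mm tall, standing on the lazy Susan; origin: centre of its underside
- bottle2: closed amber pill bottle, 42 mm across, 76 mm tall, standing on the lazy Susan (a white plastic turntable 230 mm across, top 20 mm above the vanity); origin: centre of its underside
- dish: shallow white ceramic dish, 136 mm across, 22 mm high, with a steel pill splitter (84 mm long) lying in it; a bystander; origin: centre of its underside
- splitter: steel pill splitter, 84 x 36 x 20 mm, lying in the dish; a bystander; origin: centre of its underside
Things that resemble listed ones, but are neither listed nor needed, are in the scene too. Several things have the shape of the case; the one meant has the colours described above.

How it is judged:
At the end, for the whole second after the job is handed in: The case lies flat on the holder's floor, lids up (within 4 degrees), square to the jaws, within 40 mm of the middle of the pads, at rest, against the fixed pad (within 2.5 mm), with the loose jaw pushed up to it: pads at most 54 mm apart for the 52 mm case. Bystanders not shifted over 30 mm (angle between case's own x axis and vertical below 0.07 rad and z of case_mid in the frame of clamp between 0.033 and 0.039 m and x of case_mid in the frame of clamp between 0.0565 and 0.0615 m and y of case_mid in the frame of clamp between -0.04 and 0.04 m and angle between the y axis of case and the y axis of clamp, either way round below 0.06 rad and value of joint jaw between 0.049 and 0.054 m and linear speed of case below 0.01 m/s); the robot touches nothing.
It fails at once if a pill bottle, the dish or the pill splitter is shifted by more than 30 mm (distance of any of bottle0, bottle1, bottle2, dish, splitter from where it was at the start of the episode above 0.03 m).
It also fails if it takes over 51 s, if anything falls off the work surface, if the arm or the gripper's body presses on something with over 40 N, if the wrist force passes 120 N, or if a joint passes its speed limit or range.

## Robot

A 6-joint arm with a two-finger parallel gripper is mounted at the origin on the work surface. World frame = base frame: x ahead of the robot, y to its left, z up, the work surface at z = 0. Lengths are in m, angles in rad, forces in N, time in s.
With the tool pointing down it reaches from about 0.225 to 0.875 m from the base axis. Payload 3.4 kg.
Tool frame: the origin (TCP) lies between the finger pads; the fingertips stand 25 mm ahead of it and the grasp point (between the pads) lies 6 mm ahead of it; z points along the fingers, y is the line along which they close (so a half turn about z gives the same grasp; the last joint's range is limited). The gripper opens to 85 mm and grips with 20 to 120 N. Pads are 22 mm wide; open, the fingers measure 114 mm over their backs; the gripper's body (76 mm by 85 mm) begins 54 mm behind the grasp point. The pads swing forward as they close: fully open they stand 13 mm farther back than shut.
Start: joints at [1.186, 0.276, 1.505, -0, 1.361, -0.121], TCP at [0.15, 0.555, 0.256] pointing down, gripper open.
Joint ranges: [-2.89, 2.89], [-0.75, 2.08], [0.22, 2.7], [-1.18, 4.32], [0.11, 2.71], [-2.7, 2.7]. Speed limits (rad/s): [2.57, 2.57, 3.14, 3.14, 3.14, 3.14].

## Interface

Orientations are given as a unit quaternion [w, x, y, z].
In Python, from rig import manip, cams, ticket gives the robot as it stands.
- The arm moves only by the tool step_arm, never from a script. Its argument "increments" is a list of rows, each an object with "dp": the shift along the world's x, y, z each as a share of 0.2 m, from -1 to 1, a list of three; "yaw": the turn about the world's z as a share of 0.15 rad, from -1 to 1; "grip": the opening, from 0 (shut) to 1 (fully open). In form: [{"dp": [tx, ty, tz], "yaw": yaw, "grip": grip}, ...]. A call has 1 to 5 rows; each row shifts and turns the commanded pose from where the row before left it; what a row does not reach is not made up. A row lasts 1/8 s, in which the tool goes at most 62.5 mm and 10.7 degrees, less where a joint would pass 70% of its speed; a pose out of reach is approached as far as the arm can. A call with a number of a shift or a turn outside -1 to 1 is refused whole. A call with a gripper value outside its range is refused whole. The fingers move at their own pace and stop on an object; "squeeze" is the grip in N (left out, the last holds). Time passes only in rows, so rows that do not move let the fingers close. It gives the time, the measured TCP pose, the force, the opening and the grip force at its end, in the units of the state.
- manip.get_state(): the state, without advancing time (a new reading comes with each control period).
- cams.get_image(name): name is "scene" or "top"; returns the picture (420x560x3 uint8, blue, green, red); there is no depth.
- cams.get_calibration(name): a dict with "fx", "fy", "cx", "cy" (pixels), "k1" (the pictures are not rectified: a ray, as slopes to the right and down, at radius r is drawn at 1 + k1 r^2 times it, then the intrinsics apply), "extrinsics" (4x4, takes a point from camera to world coordinates). Camera axes: x right, y up, looking along -z (the intrinsics and any distortion apply to the point x, -y, -z); pixel columns grow to the right and rows downward; lengths in m; the calibration is good to about 2 mm. A picture is of the moment at which its call begins. get_calibration takes no time and is no camera call.
- ticket.sign_off(): hands the job in; it is judged then, once.
The state is a dict: "clock": time; "qpos": joint angles; "qd": joint speeds; "effort": joint torques, N m; "position": TCP position; "ee_rot": TCP orientation; "contact_force": force on the tool from outside, world axes, zero at the start; "moment": the same for the moment, N m; "width": finger opening in m; "gripper_force": force on a finger pad.
Only numpy, scipy, OpenCV 4.12 (cv2) and the standard library are available. Lean on these libraries where they do the work, as an engineer would, in place of code of your own. Each camera call takes 0.05 s, during which the arm holds its last target. There are 200 camera calls.

## Working session

There is one attempt and no reset: what is moved stays moved. The work goes in short steps, Python scripts to look and compute and a tool call to move; the robot and the scene stay as the last step left them, time stands still between calls to the robot, and variables do not carry over. Pictures are saved under pics/ and viewed, at most 10 in all, crops included, and the job is handed in when it is done.

Besides the shell and the picture viewer there is one more tool, called after "Call:" in YAML: its name, and indented under it one key for each argument. step_arm: Moves the arm, as the interface text tells. Shift numbers are shares of 0.2 m and turn numbers shares of 0.15 rad, none past 1 either way. Its arguments: {"type":"object","properties":{"increments":{"type":"array"},"squeeze":{"type":"number"}},"required":["increments"]}

```bash
mkdir -p pics
cat > h.py <<'E'
import numpy as np,cv2
from rig import manip,cams,ticket
def K(n):
    c=cams.get_calibration(n); return c,np.array([[c['fx'],0,c['cx']],[0,c['fy'],c['cy']],[0,0,1.]]),np.array([c['k1'],0,0,0.])
def proj(n,P):
    c,k,d=K(n);E=np.linalg.inv(np.array(c['extrinsics']));p=(E[:3,:3]@np.atleast_2d(P).T).T+E[:3,3]
    p=p*[1,-1,-1];return cv2.projectPoints(p,np.zeros(3),np.zeros(3),k,d)[0][:,0]
def unproj(n,uv,z):
    c,k,d=K(n);E=np.array(c['extrinsics'])
    s=cv2.undistortPoints(np.array(uv,float).reshape(-1,1,2),k,d)[:,0]
    r=(E[:3,:3]@np.c_[s[:,0],-s[:,1],-np.ones(len(s))].T).T;o=E[:3,3]
    z=np.broadcast_to(z,len(s));return o+r*((z-o[2])/r[:,2])[:,None]
E
python3 - <<'E'
from h import *
a=cams.get_image('scene');b=cams.get_image('top')
cv2.imwrite('pics/s0.png',a);cv2.imwrite('pics/t0.png',b)
print(K('top'),K('scene'));s=manip.get_state();print(s)
E
```

```text
({'fx': 382.46363687722993, 'fy': 382.46363687722993, 'cx': 273.40777733497094, 'cy': 214.2536252969266, 'k1': -0.1027506844575826, 'extrinsics': array([[ 0.11377333,  0.9706885 , -0.21170607,  0.37882543],
       [-0.99350399,  0.11065883, -0.02654153,  0.05299682],
       [-0.00233641,  0.21335054,  0.97697292,  1.05603369],
       [ 0.        ,  0.        ,  0.        ,  1.        ]])}, array([[382.46363688,   0.        , 273.40777733],
       [  0.        , 382.46363688, 214.2536253 ],
       [  0.        ,   0.        ,   1.        ]]), array([-0.10275068,  0.        ,  0.        ,  0.        ])) ({'fx': 406.72729517661605, 'fy': 406.72729517661605, 'cx': 276.84829333941644, 'cy': 213.66277133355396, 'k1': -0.10949776250380316, 'extrinsics': array([[-0.18795873, -0.82434751,  0.53396882,  1.13135161],
       [ 0.98216516, -0.15509194,  0.10629246,  0.17028894],
       [-0.00480766,  0.54442417,  0.83879628,  0.98153084],
       [ 0.        ,  0.        ,  0.        ,  1.        ]])}, array([[406.72729518,   0.        , 276.84829334],
       [  0.        , 406.72729518, 213.66277133],
       [  0.        ,   0.        ,   1.        ]]), array([-0.10949776,  0.        ,  0.        ,  0.        ]))
{'clock': 0.1, 'qpos': array([ 1.18599973e+00,  2.76527886e-01,  1.50601768e+00,  3.62384112e-05,
        1.36068853e+00, -1.21019872e-01]), 'qd': array([-0.00047088, -0.00197465, -0.00175698,  0.00294098,  0.00189402,
       -0.00144538]), 'effort': array([ 1.52762968e-03, -4.17703307e+01, -2.46403885e+01, -8.50192987e-05,
        5.86640279e-03,  1.94045646e-05]), 'position': array([0.14976085, 0.55470935, 0.25552394]), 'ee_rot': array([-2.22515458e-04,  1.31510053e-01,  9.91314497e-01, -7.90179726e-04]), 'contact_force': array([ 0.11680262,  0.15319725, -0.84740545]), 'moment': array([ 0.02717328,  0.02920006, -0.06075313]), 'gripper_force': 0.0, 'width': 0.08532361221755458}
```

View pics/s0.png

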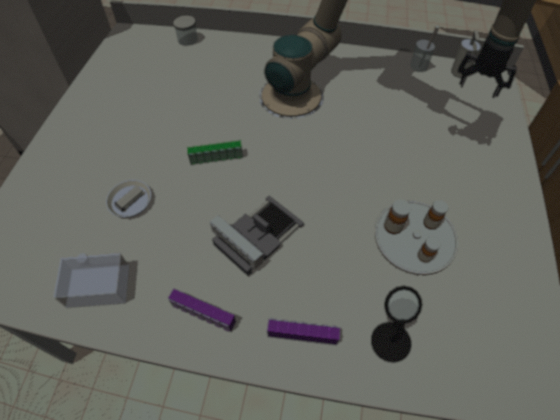

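View pics/t0.png

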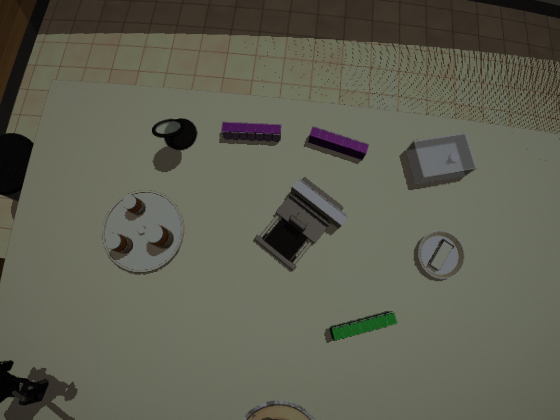

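The top view shows the holder at about (300,225) with a white case standing in it. The other case shapes are green at (363,325) and purple at (251,132) and (338,144), so only the white one fits. I'll confirm that in an enlarged crop.

Run:
```python
import cv2,numpy as np
a=cv2.imread('pics/t0.png')[170:280,245:355];b=cv2.imread('pics/s0.png')[190:280,200:310]
g=lambda i,w,h:cv2.resize(cv2.convertScaleAbs(i,alpha=1.6),(w,h),interpolation=cv2.INTER_CUBIC)
cv2.imwrite('pics/c0.png',g(a,600,600)); cv2.imwrite('pics/c1.png',g(b,660,540))
```

```text
(no output)
```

View pics/c0.png

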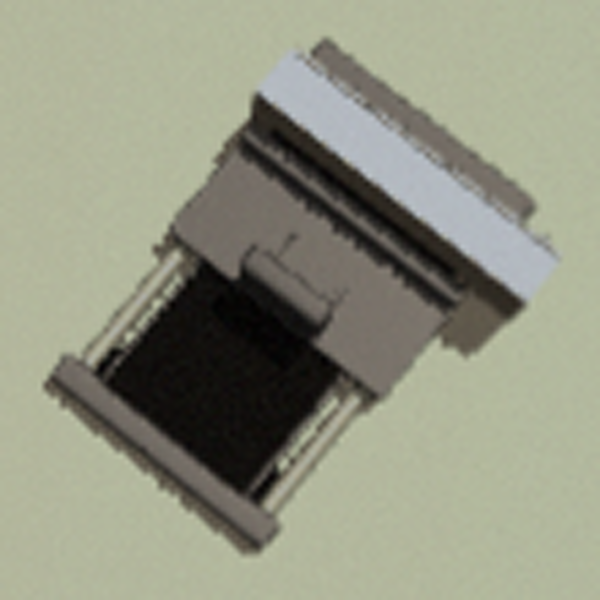

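View pics/c1.png

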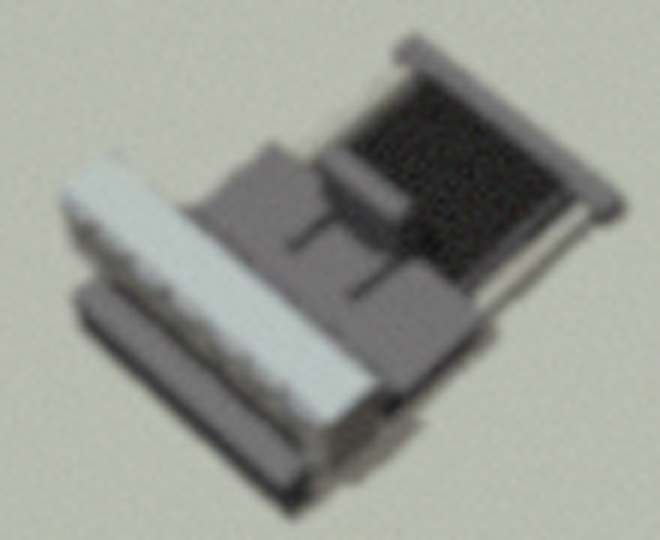

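The crops confirm the white case with clear lids standing in the holder. Its top corners in c0 are at (293,52), (256,100), (522,302) and (559,260). The grip top is near (292,275), and the fixed jaw's outer corners are at (325,40) and (535,205).

Run:
```python
from h import *
from scipy.optimize import least_squares
T=lambda p:np.array(p)*110/600+[245-.4,170-.4]
S=lambda p:np.array(p)/6+[200-.4,190-.4]
ct=T([(293,52),(256,100),(522,302),(559,260)]);print(unproj('top',ct,.072).round(3).tolist())
jt=T([(325,40),(535,205)]);print(unproj('top',jt,.042).round(3).tolist())
gt=T([(253,250),(325,308),(330,292)]);
cs=S([(62,195),(105,152),(380,380),(315,425)]);print(unproj('scene',cs,.072).round(3).tolist())
js=S([(80,300),(292,490)]);print(unproj('scene',js,.042).round(3).tolist())
print('grip',unproj('top',T([(290,278)]),.075),unproj('scene',S([(368,182)]),.075))
# order: case corners by holder: +x faces up-right in top
def mod(q):
    x,y,a,cy,cx=q
    R=np.array([[np.cos(a),-np.sin(a)],[np.sin(a),np.cos(a)]])
    w=lambda P,z:np.c_[(R@np.array(P).T).T+[x,y],np.full(len(P),z)]
    c=w([(cx+.016,cy+.084),(cx-.016,cy+.084),(cx-.016,cy-.084),(cx+.016,cy-.084)],.072)
    j=w([(.106,.069),(.106,-.069)],.042)
    return c,j
def res(q):
    c,j=mod(q)
    return np.r_[(proj('top',c)-ct).ravel(),(proj('top',j)-jt).ravel(),(proj('scene',c[[0,1,2,3]])-cs[[0,1,2,3]] if 0 else proj('scene',c)-cs[[1,1,1,1]]*0-SC).ravel(),(proj('scene',j)-SJ).ravel()]
best=None
# scene order (determine: +x side faces bottom-left; y+ end?)
for SC,SJ in ((cs[[3,2,1,0]],js[::-1]),(cs[[0,1,2,3]],js)):
    r=least_squares(res,[.53,.0,-.5,0,.068]);print(r.cost,r.x.round(4));print(r.fun.round(1))
    if best is None or r.cost<best.cost:best=r
x,y,a,cy,cx=best.x
for g in unproj('top',T([(290,278)]),.075),unproj('scene',S([(368,182)]),.075):
    d=g[0,:2]-[x,y];print('grip in clamp',d@[np.cos(a),np.sin(a)],d@[-np.sin(a),np.cos(a)])
```

```text
[[0.696, 0.024, 0.072], [0.669, 0.04, 0.072], [0.583, -0.098, 0.072], [0.606, -0.114, 0.072]]
[[0.714, 0.008, 0.042], [0.64, -0.105, 0.042]]
[[0.611, -0.114, 0.072], [0.586, -0.101, 0.072], [0.674, 0.043, 0.072], [0.7, 0.021, 0.072]]
[[0.645, -0.1, 0.042], [0.717, 0.013, 0.042]]
grip [[0.58183175 0.0143918  0.075     ]] [[0.5813333  0.01794543 0.075     ]]
10.270971550253327 [ 0.5896  0.011  -0.5717 -0.0133  0.0692]
[ 0.1 -1.3 -0.6 -1.3  0.6  0.7  1.1 -0.8 -1.4 -1.  -0.3 -0.7  1.5  0.1
 -0.3 -0.7  0.9 -1.2 -0.9 -1.  -0.3 -0.5 -1.1 -1.5]
8705.701593940537 [ 0.6412  0.0525 -1.2446 -0.035   0.0858]
[ 20.2  -6.5  15.4 -12.9 -18.6  10.2 -13.5  15.3  12.8  -7.8 -13.7   9.2
  21.1  42.3  26.8  47.8 -24.9 -45.9 -25.8 -52.   18.3  37.3 -21.  -41.1]
grip in clamp -0.008332719297791962 -0.001373302380940748
grip in clamp -0.01067455137616825 0.0013456335389303766
```

The fit is good: holder origin (0.590, 0.011), yaw −0.572, case 13 mm off centre in y, and the grip close to where expected. I'll move above the grip with the fingers closing along the holder's x.

Call:
step_arm:
  increments:
    - {"dp": [0.143, -0.179, 0], "yaw": -0.835, "grip": 0.65}
    - {"dp": [0.143, -0.179, 0], "yaw": -0.835, "grip": 0.65}
    - {"dp": [0.143, -0.179, 0], "yaw": -0.835, "grip": 0.65}
    - {"dp": [0.143, -0.179, 0], "yaw": -0.835, "grip": 0.65}
    - {"dp": [0.143, -0.179, 0], "yaw": -0.835, "grip": 0.65}
  squeeze: 40

```text
clock: 0.72
position: [0.2935, 0.3748, 0.256]
ee_rot: [-0.0, 0.432, 0.902, -0.0]
contact_force: [0.7, 0.1, 0.2]
width: 0.0555
gripper_force: 0.0
```

Call:
step_arm:
  increments:
    - {"dp": [0.143, -0.179, 0], "yaw": -0.835, "grip": 0.65}
    - {"dp": [0.143, -0.179, 0], "yaw": -0.835, "grip": 0.65}
    - {"dp": [0.143, -0.179, 0], "yaw": -0.835, "grip": 0.65}
    - {"dp": [0.143, -0.179, 0], "yaw": -0.835, "grip": 0.65}
    - {"dp": [0.143, -0.179, 0], "yaw": -0.835, "grip": 0.65}

```text
clock: 1.35
position: [0.4365, 0.1958, 0.256]
ee_rot: [-0.0, 0.689, 0.725, -0.0]
contact_force: [0.1, 0.0, 1.3]
width: 0.0555
gripper_force: 0.0
```

Call:
step_arm:
  increments:
    - {"dp": [0.143, -0.179, 0], "yaw": -0.835, "grip": 0.65}
    - {"dp": [0.143, -0.179, 0], "yaw": -0.835, "grip": 0.65}
    - {"dp": [0.143, -0.179, 0], "yaw": -0.835, "grip": 0.65}
    - {"dp": [0.143, -0.179, 0], "yaw": -0.835, "grip": 0.65}
    - {"dp": [0.143, -0.179, 0], "yaw": -0.835, "grip": 0.65}

```text
clock: 1.98
position: [0.5795, 0.0169, 0.2558]
ee_rot: [-0.0, 0.879, 0.477, -0.0]
contact_force: [0.9, 0.7, 0.3]
width: 0.0554
gripper_force: 0.0
```

Call:
step_arm:
  increments:
    - {"dp": [0, 0, -0.22], "yaw": 0, "grip": 0.65}
    - {"dp": [0, 0, -0.22], "yaw": 0, "grip": 0.65}
    - {"dp": [0, 0, -0.22], "yaw": 0, "grip": 0.65}
    - {"dp": [0, 0, -0.17], "yaw": 0, "grip": 0.65}
    - {"dp": [0, 0, -0.1], "yaw": 0, "grip": 0.65}

```text
clock: 2.6
position: [0.5774, 0.0182, 0.0678]
ee_rot: [-0.001, 0.878, 0.479, -0.002]
contact_force: [0.3, 0.1, 0.3]
width: 0.0557
gripper_force: 0.0
```

Call:
step_arm:
  increments:
    - {"dp": [0, 0, 0], "yaw": 0, "grip": 0}
    - {"dp": [0, 0, 0], "yaw": 0, "grip": 0}
    - {"dp": [0, 0, 0], "yaw": 0, "grip": 0}
    - {"dp": [0, 0, 0], "yaw": 0, "grip": 0}

```text
clock: 3.1
position: [0.5799, 0.018, 0.0714]
ee_rot: [0.001, 0.878, 0.479, 0.001]
contact_force: [1.4, -0.1, 1.0]
width: 0.0133
gripper_force: 43.9
```

Call:
step_arm:
  increments:
    - {"dp": [-0.042, 0.027, 0], "yaw": 0, "grip": 0}
    - {"dp": [-0.042, 0.027, 0], "yaw": 0, "grip": 0}
    - {"dp": [-0.042, 0.027, 0], "yaw": 0, "grip": 0}
    - {"dp": [-0.042, 0.027, 0], "yaw": 0, "grip": 0}

```text
clock: 3.6
position: [0.5473, 0.0389, 0.0714]
ee_rot: [0.002, 0.878, 0.479, 0.002]
contact_force: [3.7, -4.1, -1.1]
width: 0.0135
gripper_force: 43.7
```

Call:
step_arm:
  increments:
    - {"dp": [-0.042, 0.027, 0], "yaw": 0, "grip": 0}
    - {"dp": [-0.042, 0.027, 0], "yaw": 0, "grip": 0}
    - {"dp": [-0.042, 0.027, 0], "yaw": 0, "grip": 0}
    - {"dp": [-0.034, 0.022, 0], "yaw": 0, "grip": 0}
    - {"dp": [0, 0, 0], "yaw": 0, "grip": 0}

```text
clock: 4.22
position: [0.5141, 0.0603, 0.0713]
ee_rot: [0.001, 0.878, 0.479, 0.001]
contact_force: [1.5, -1.2, 2.4]
width: 0.013
gripper_force: 44.4
```

Run:
```python
from h import *
s=manip.get_state();print(s['position'],s['contact_force'],s['width'])
u=np.array([np.cos(-.572),np.sin(-.572)]);print((s['position'][:2]-[.59,.011])@u,(s['position'][:2]-[.5799,.018])@u)
g=lambda i:cv2.resize(cv2.convertScaleAbs(i,alpha=1.6),None,fx=4,fy=4,interpolation=cv2.INTER_CUBIC)
cv2.imwrite('pics/d1.png',np.hstack([g(cams.get_image('top')[180:280,250:350]),g(cams.get_image('scene')[185:285,205:305])]))
```

```text
[0.51406799 0.06026479 0.07131783] [ 1.47613969 -1.20517827  2.39852816] 0.01303051929184387
-0.0905129110892662 -0.07823142541455255
```

View pics/d1.png

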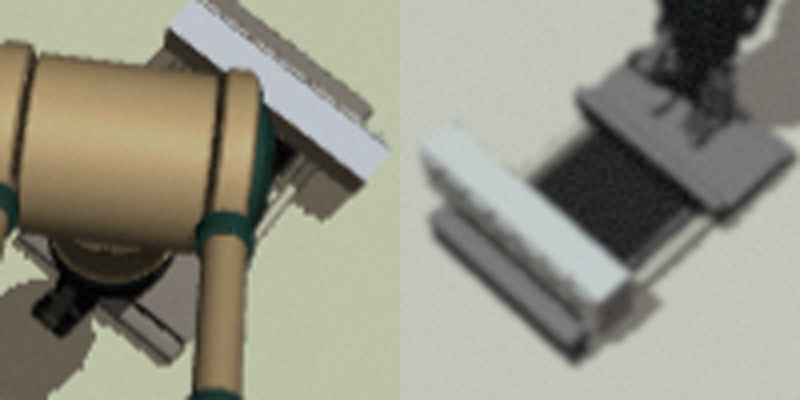

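The jaw is now about 112 mm open and the case is still standing (scene half, around (530,220)). I'll release, rise, and come down behind the lids over the fixed jaw with the fingers closed.

Call:
step_arm:
  increments:
    - {"dp": [0, 0, 0], "yaw": 0, "grip": 0.65}
    - {"dp": [0, 0, 0], "yaw": 0, "grip": 0.65}
    - {"dp": [0, 0, 0.2], "yaw": 0, "grip": 0.65}
    - {"dp": [0, 0, 0.2], "yaw": 0, "grip": 0.65}
    - {"dp": [0, 0, 0.2], "yaw": 0, "grip": 0.65}

```text
clock: 4.95
position: [0.5127, 0.0605, 0.191]
ee_rot: [-0.001, 0.878, 0.479, -0.001]
contact_force: [0.4, 0.1, -0.3]
width: 0.0554
gripper_force: 0.0
```

Call:
step_arm:
  increments:
    - {"dp": [0.163, -0.12, 0], "yaw": 0, "grip": 0}
    - {"dp": [0.163, -0.12, 0], "yaw": 0, "grip": 0}
    - {"dp": [0.163, -0.12, 0], "yaw": 0, "grip": 0}
    - {"dp": [0.163, -0.12, 0], "yaw": 0, "grip": 0}
    - {"dp": [0.163, -0.12, 0], "yaw": 0, "grip": 0}

```text
clock: 5.58
position: [0.6768, -0.0602, 0.1895]
ee_rot: [-0.001, 0.878, 0.479, -0.001]
contact_force: [0.3, -0.5, 0.3]
width: 0.0
gripper_force: 0.0
```

Call:
step_arm:
  increments:
    - {"dp": [0, 0, -0.2], "yaw": 0, "grip": 0}
    - {"dp": [0, 0, -0.2], "yaw": 0, "grip": 0}
    - {"dp": [0, 0, -0.1], "yaw": 0, "grip": 0}
    - {"dp": [0, 0, -0.04], "yaw": 0, "grip": 0}

```text
clock: 6.08
position: [0.675, -0.0593, 0.08]
ee_rot: [-0.001, 0.878, 0.479, -0.002]
contact_force: [0.4, 0.4, -0.2]
width: 0.0002
gripper_force: 0.0
```

Run:
```python
from h import *
s=manip.get_state();print(s['position'],s['contact_force'],s['width'])
a=-.572;u=np.array([np.cos(a),np.sin(a)]);v=np.array([-u[1],u[0]]);d=s['position'][:2]-[.59,.011];print(d@u,d@v)
g=lambda i:cv2.resize(cv2.convertScaleAbs(i,alpha=1.6),None,fx=4,fy=4,interpolation=cv2.INTER_CUBIC)
cv2.imwrite('pics/d2.png',np.hstack([g(cams.get_image('top')[160:280,250:350]),g(cams.get_image('scene')[170:290,205:305])]))
```

```text
[ 0.67495839 -0.05930673  0.07998411] [ 0.35170732  0.3973818  -0.184675  ] 0.0001657964036702478
0.10949278955256195 -0.013126069736370267
```

View pics/d2.png

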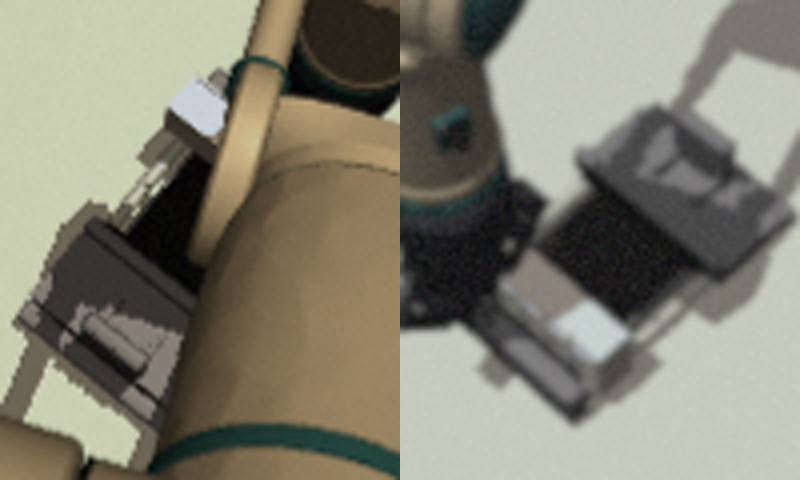

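The gripper is over the fixed jaw and the case is untouched. Next I push along the holder's −x.

Call:
step_arm:
  increments:
    - {"dp": [-0.025, 0.016, 0], "yaw": 0, "grip": 0}
    - {"dp": [-0.025, 0.016, 0], "yaw": 0, "grip": 0}
    - {"dp": [-0.025, 0.016, 0], "yaw": 0, "grip": 0}
    - {"dp": [-0.025, 0.016, 0], "yaw": 0, "grip": 0}

```text
clock: 6.68
position: [0.6562, -0.0466, 0.083]
ee_rot: [0.0, 0.878, 0.479, 0.0]
contact_force: [0.3, -0.9, 0.8]
width: -0.0
gripper_force: 0.3
```

Call:
step_arm:
  increments:
    - {"dp": [-0.025, 0.016, 0], "yaw": 0, "grip": 0}
    - {"dp": [-0.025, 0.016, 0], "yaw": 0, "grip": 0}
    - {"dp": [0, 0, 0], "yaw": 0, "grip": 0}

```text
clock: 7.05
position: [0.6456, -0.0401, 0.0822]
ee_rot: [-0.0, 0.878, 0.479, -0.0]
contact_force: [0.2, -1.8, 0.7]
width: -0.0003
gripper_force: 0.0
```

Run:
```python
from h import *
s=manip.get_state();print(s['position'],s['contact_force'],s['width'])
g=lambda i:cv2.resize(cv2.convertScaleAbs(i,alpha=1.6),None,fx=4,fy=4,interpolation=cv2.INTER_CUBIC)
cv2.imwrite('pics/d3.png',np.hstack([g(cams.get_image('top')[160:280,250:350]),g(cams.get_image('scene')[170:290,205:305])]))
```

```text
[ 0.64560824 -0.04006839  0.08216672] [ 0.18871826 -1.77903856  0.65009506] -0.0003345908847554692
```

View pics/d3.png

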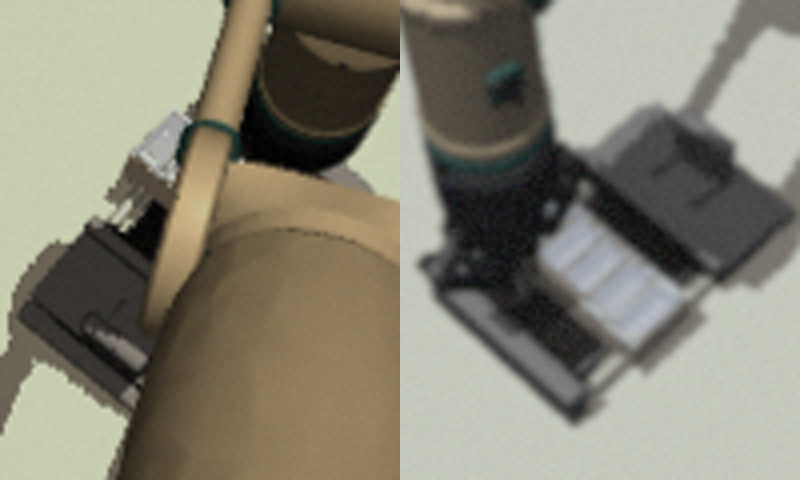

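The case has tipped and lies flat with its lids up (seven white lids around (620,270) in the scene half), square to the jaws. I'll go back to the grip and pinch it.

Call:
step_arm:
  increments:
    - {"dp": [0, 0, 0.25], "yaw": 0, "grip": 0}
    - {"dp": [0, 0, 0.27], "yaw": 0, "grip": 0}
    - {"dp": [-0.165, 0.125, 0], "yaw": 0, "grip": 0.65}
    - {"dp": [-0.165, 0.125, 0], "yaw": 0, "grip": 0.65}
    - {"dp": [-0.165, 0.125, 0], "yaw": 0, "grip": 0.65}

```text
clock: 7.78
position: [0.5466, 0.035, 0.1864]
ee_rot: [0.0, 0.878, 0.479, 0.0]
contact_force: [-0.7, 0.6, 0.7]
width: 0.0543
gripper_force: 0.0
```

Call:
step_arm:
  increments:
    - {"dp": [-0.165, 0.125, 0], "yaw": 0, "grip": 0.65}
    - {"dp": [0, 0, -0.2], "yaw": 0, "grip": 0.65}
    - {"dp": [0, 0, -0.2], "yaw": 0, "grip": 0.65}
    - {"dp": [0, 0, -0.12], "yaw": 0, "grip": 0.65}
    - {"dp": [0, 0, -0.05], "yaw": 0, "grip": 0.65}

```text
clock: 8.4
position: [0.5137, 0.0595, 0.071]
ee_rot: [-0.001, 0.878, 0.479, -0.001]
contact_force: [-0.4, -0.6, 0.1]
width: 0.0558
gripper_force: 0.0
```

Call:
step_arm:
  increments:
    - {"dp": [0, 0, 0], "yaw": 0, "grip": 0}
    - {"dp": [0, 0, 0], "yaw": 0, "grip": 0}
    - {"dp": [0, 0, 0], "yaw": 0, "grip": 0}
    - {"dp": [0, 0, 0], "yaw": 0, "grip": 0}

```text
clock: 8.9
position: [0.515, 0.0597, 0.0735]
ee_rot: [0.0, 0.878, 0.479, 0.001]
contact_force: [-0.6, 1.6, 6.2]
width: 0.0133
gripper_force: 43.6
```

Call:
step_arm:
  increments:
    - {"dp": [0.034, -0.022, 0], "yaw": 0, "grip": 0}
    - {"dp": [0.034, -0.022, 0], "yaw": 0, "grip": 0}
    - {"dp": [0.034, -0.022, 0], "yaw": 0, "grip": 0}

```text
clock: 9.28
position: [0.5342, 0.0474, 0.0735]
ee_rot: [-0.001, 0.878, 0.479, 0.0]
contact_force: [-4.0, 3.4, 8.9]
width: 0.0131
gripper_force: 44.1
```

Call:
step_arm:
  increments:
    - {"dp": [0.034, -0.022, 0], "yaw": 0, "grip": 0}
    - {"dp": [0.034, -0.022, 0], "yaw": 0, "grip": 0}
    - {"dp": [0.025, -0.016, 0], "yaw": 0, "grip": 0}
    - {"dp": [0.017, -0.011, 0], "yaw": 0, "grip": 0}

```text
clock: 9.78
position: [0.5559, 0.0334, 0.0735]
ee_rot: [-0.001, 0.878, 0.479, 0.0]
contact_force: [-5.2, 4.1, 9.1]
width: 0.0134
gripper_force: 44.1
```

Call:
step_arm:
  increments:
    - {"dp": [0.0085, -0.0055, 0], "yaw": 0, "grip": 0}
    - {"dp": [0.0085, -0.0055, 0], "yaw": 0, "grip": 0}

```text
clock: 10.02
position: [0.5592, 0.0313, 0.0735]
ee_rot: [-0.001, 0.878, 0.479, 0.0]
contact_force: [-4.1, 4.5, 9.3]
width: 0.0131
gripper_force: 44.1
```

Still about 7 mm to go. I'll creep in and watch the force.

Call:
step_arm:
  increments:
    - {"dp": [0.0085, -0.0055, 0], "yaw": 0, "grip": 0}
    - {"dp": [0.0085, -0.0055, 0], "yaw": 0, "grip": 0}

```text
clock: 10.28
position: [0.5625, 0.0291, 0.0735]
ee_rot: [-0.001, 0.878, 0.479, 0.0]
contact_force: [-4.6, 3.7, 7.7]
width: 0.0135
gripper_force: 44.1
```

Call:
step_arm:
  increments:
    - {"dp": [0.004, -0.0027, 0], "yaw": 0, "grip": 0}
    - {"dp": [0, 0, 0], "yaw": 0, "grip": 0}

```text
clock: 10.52
position: [0.5636, 0.0284, 0.0735]
ee_rot: [-0.001, 0.878, 0.479, 0.0]
contact_force: [-3.5, 4.3, 7.0]
width: 0.0133
gripper_force: 44.0
```

Call:
step_arm:
  increments:
    - {"dp": [0.004, -0.0027, 0], "yaw": 0, "grip": 0}
    - {"dp": [0, 0, 0], "yaw": 0, "grip": 0}

```text
clock: 10.78
position: [0.5643, 0.028, 0.0735]
ee_rot: [-0.001, 0.878, 0.479, 0.0]
contact_force: [-3.6, 5.0, 8.6]
width: 0.013
gripper_force: 44.0
```

Call:
step_arm:
  increments:
    - {"dp": [0.004, -0.0027, 0], "yaw": 0, "grip": 0}
    - {"dp": [0, 0, 0], "yaw": 0, "grip": 0}

```text
clock: 11.02
position: [0.565, 0.0276, 0.0735]
ee_rot: [-0.001, 0.878, 0.479, 0.0]
contact_force: [-4.2, 5.6, 9.5]
width: 0.0133
gripper_force: 44.1
```

Call:
step_arm:
  increments:
    - {"dp": [0.004, -0.0027, 0], "yaw": 0, "grip": 0}
    - {"dp": [0, 0, 0], "yaw": 0, "grip": 0}

```text
clock: 11.28
position: [0.5651, 0.0275, 0.0735]
ee_rot: [-0.002, 0.878, 0.479, -0.0]
contact_force: [-5.7, 6.3, 9.2]
width: 0.0132
gripper_force: 44.3
```

Call:
step_arm:
  increments:
    - {"dp": [0.004, -0.0027, 0], "yaw": 0, "grip": 0}
    - {"dp": [0, 0, 0], "yaw": 0, "grip": 0}

```text
clock: 11.52
position: [0.5651, 0.0275, 0.0735]
ee_rot: [-0.003, 0.878, 0.479, -0.001]
contact_force: [-7.2, 9.4, 10.8]
width: 0.0129
gripper_force: 44.5
```

Call:
step_arm:
  increments:
    - {"dp": [0.004, -0.0027, 0], "yaw": 0, "grip": 0}
    - {"dp": [0, 0, 0], "yaw": 0, "grip": 0}

```text
clock: 11.78
position: [0.5651, 0.0275, 0.0735]
ee_rot: [-0.003, 0.878, 0.479, -0.001]
contact_force: [-8.6, 8.8, 12.8]
width: 0.0133
gripper_force: 44.7
```

The jaw has stopped and the force rises to about 12 N, so the case is seated (gap about 52 mm). I'll release, rise clear and check.

Call:
step_arm:
  increments:
    - {"dp": [-0.0085, 0.0055, 0], "yaw": 0, "grip": 0.65}
    - {"dp": [0, 0, 0], "yaw": 0, "grip": 0.65}
    - {"dp": [0, 0, 0], "yaw": 0, "grip": 0.65}
    - {"dp": [0, 0, 0.2], "yaw": 0, "grip": 0.65}
    - {"dp": [0, 0, 0.25], "yaw": 0, "grip": 0.65}

```text
clock: 12.4
position: [0.5661, 0.0253, 0.162]
ee_rot: [-0.001, 0.878, 0.479, -0.001]
contact_force: [0.7, -0.1, 0.2]
width: 0.0557
gripper_force: 0.0
```

Call:
step_arm:
  increments:
    - {"dp": [-0.15, 0.18, 0.2], "yaw": 0, "grip": 0.65}
    - {"dp": [-0.15, 0.22, 0], "yaw": 0, "grip": 0.65}
    - {"dp": [-0.15, 0.22, 0], "yaw": 0, "grip": 0.65}
    - {"dp": [-0.15, 0.22, 0], "yaw": 0, "grip": 0.65}
    - {"dp": [-0.15, 0.22, 0], "yaw": 0, "grip": 0.65}

```text
clock: 13.02
position: [0.416, 0.2386, 0.2024]
ee_rot: [0.0, 0.878, 0.479, 0.0]
contact_force: [0.5, -0.4, -0.9]
width: 0.0554
gripper_force: 0.0
```

Run:
```python
from h import *
s=manip.get_state();print(s['clock'],s['position'],s['contact_force'],s['width'])
g=lambda i:cv2.resize(cv2.convertScaleAbs(i,alpha=1.6),None,fx=4,fy=4,interpolation=cv2.INTER_CUBIC)
cv2.imwrite('pics/d4.png',np.hstack([g(cams.get_image('top')[160:280,250:350]),g(cams.get_image('scene')[170:290,205:305])]))
```

```text
13.025 [0.41600354 0.23863378 0.20240231] [ 0.45386077 -0.36568257 -0.85805944] 0.05538760505003738
```

View pics/d4.png

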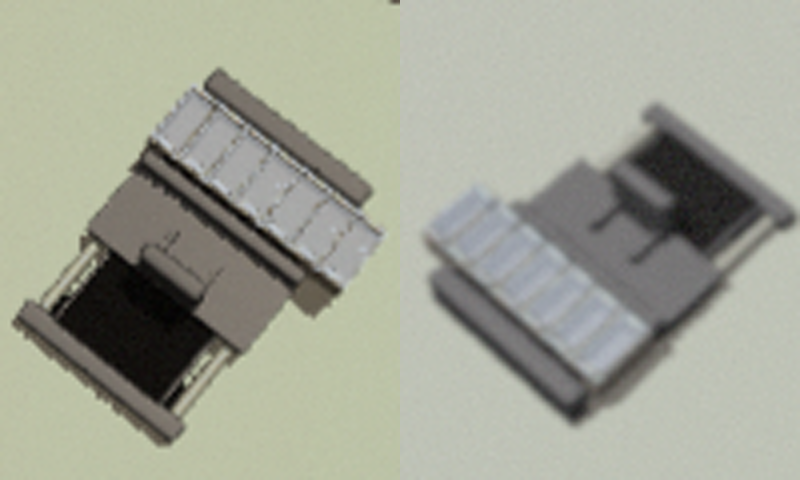

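The case lies flat, lids up, between both jaws. Its top corners in the top half are at (190,88), (150,135), (340,290) and (383,235). One numeric check before handing in.

Run:
```python
from h import *
a=-.572;u=np.array([np.cos(a),np.sin(a)]);v=np.array([-u[1],u[0]])
def f(n,p,off,z):
    P=unproj(n,np.array(p)/4+off-np.array([.4,.4]),z)[:,:2]-[.59,.011];print(n,np.c_[P@u,P@v].round(4).tolist(),(P@u).mean(),(P@v).mean())
f('top',[(190,88),(150,135),(340,290),(383,235)],[250,160],.052)
f('scene',[(25,235),(80,187),(255,330),(195,385)],[205,170],.052)
f('top',[(172,274)],[250,160],.075); f('scene',[(245,190)],[205,170],.075)
```

```text
top [[0.0799, 0.0695], [0.0365, 0.0697], [0.0335, -0.0955], [0.0816, -0.0952]] 0.057875508803590284 -0.012862147420465625
scene [[0.0903, -0.0882], [0.0392, -0.0896], [0.0355, 0.073], [0.0895, 0.0728]] 0.0636088476476199 -0.008003669448590957
top [[-0.0329, -0.0036]] -0.03288983562074174 -0.0036182768566128815
scene [[-0.0263, 0.0044]] -0.026260313557629034 0.004356004005317484
```

```bash
python3 -c "
from rig import ticket
print(ticket.sign_off())"
```

```text
the job is handed in; nothing more can be done
None
```

I handed the job in at about 13 s: the case lies flat with its lids up, held between both jaws at a gap of about 52 mm, and the gripper is clear. The sign-off reported no pass or fail, and I did not re-measure the bystanders' positions.

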